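# Set a register pin with the spring pin setter

## Robot

A 6-joint arm with a two-finger parallel gripper is mounted at the origin on the work surface. World frame = base frame: x ahead of the robot, y to its left, z up, the work surface at z = 0. Lengths are in mm, angles in rad, forces in N, time in s.
With the tool pointing down it reaches from about 350 to 775 mm from the base axis. Payload 7.3 kg.
Tool frame: the origin (TCP) lies on the centre line of the jaws, within the pads' length; the fingertips stand 17 mm ahead of it and the grasp point (between the pads) lies 2 mm behind it; z points along the fingers, y is the line along which they close (so a half turn about z gives the same grasp; the last joint's range is limited). The gripper opens to 92 mm and grips with 3 to 60 N. Pads are 19 mm wide; open, the fingers measure 130 mm over their backs; the gripper's body (75 mm by 190 mm) begins 47 mm behind the grasp point.
Start: joints at [-1.272, 0.342, 1.524, -0, 1.275, -0.146], TCP at [225.92, -473.926, 216.141] pointing down, gripper open.
Joint ranges: [-2.53, 2.53], [-0.77, 2.02], [0.04, 2.7], [-1, 4.14], [0.28, 2.66], [-3.11, 3.11]. Speed limits (rad/s): [2.57, 2.57, 3.14, 3.14, 3.14, 3.14].

## Interface

Orientations are given as [roll, pitch, yaw] about the fixed x, y, z axes, in that order (R = Rz(yaw) Ry(pitch) Rx(roll)).
In Python, from plant import bot gives the robot as it stands. The module is installed in compiled form; this text tells all that it offers.
- The arm moves only by the shell command python3 -m pendant 'ROWS'. ROWS is JSON, a list of rows, each a list of 3 entries, a list of its own where there are three numbers: the shift along the world's x, y, z as a fraction of full scale, then the turn, a rotation vector about the world's x, y, z as a fraction of full scale, then the opening, from -1 (shut) to 1 (fully open), so that 0 is half open. In form: [[[tx, ty, tz], [rx, ry, rz], claw], ...]. A call has exactly 10 rows; each row shifts and turns the commanded pose from where the row before left it; what a row does not reach is not made up. Full scale, the value 1, is 30 mm for a shift and 0.12 rad for a turn. A row lasts 1/12 s, in which the tool goes at most 41.7 mm and 7.16 degrees, less where a joint would pass 70% of its speed; a pose out of reach is approached as far as the arm can. A call with a number of a shift or a turn outside -1 to 1 is refused whole. A call with a gripper value outside its range is refused whole. The fingers move at their own pace and stop on an object; the grip force is fixed at half the most. Time passes only in rows, so rows that do not move let the fingers close, or fill a call up. It gives the time, the measured TCP pose, the force, the opening and the grip force at its end, in the units of the state.
- bot.get_obs(): the state, without advancing time (a new reading comes with each control period).
- bot.capture(name): name is "side" or "top"; returns the picture (480x640x3 uint8, blue, green, red); there is no depth.
- bot.camera_params(name): a dict with "fovy" (degrees; the focal length in pixels is half the picture's height over the tangent of half this angle, whatever the lens; pixels are square), "cx", "cy" (the principal point, pixels), "distortion" ([k1, k2, p1, p2, k3] as OpenCV has them; the pictures are not rectified), "camera_from_world" (4x4, takes a point from world to camera coordinates). Camera axes: x right, y down, z forward; pixel columns grow to the right and rows downward; lengths in mm; the calibration is good to about 2 mm. A picture is of the moment at which its call begins. camera_params takes no time and is no camera call.
- bot.close_job(): hands the job in; it is judged then, once.
The state is a dict: "time": time; "joint_positions": joint angles; "dq": joint speeds; "tau": joint torques, N m; "tool_pos": TCP position; "tcp_rot": TCP orientation; "contact_force": force on the tool from outside, world axes, zero at the start; "moment": the same for the moment, N m; "grip_width": finger opening in mm; "finger_force": force on a finger pad.
Only numpy, scipy, OpenCV 4.12 (cv2) and the standard library are available. Lean on these libraries where they do the work, as an engineer would, in place of code of your own. Each camera call takes 0.05 s, during which the arm holds its last target. There are 200 camera calls.

## Task

Drive the brass register pin fully home with one shot of the spring pin setter. Draw the striker back by its upright tab until the sear catches, feeling for the catch and not hauling the tab hard against the rear stop (no more than 12 N on that stop), and let go of it so that it stays cocked by itself; then press the black button on the housing, no harder than needed (never more than 22 N), to trip the sear, and do not touch the striker again as it flies or afterwards. Leave the button up, and leave the lens, the glass block and the cup where they stand.

Things in the scene. Friction and masses are not known exactly. Their poses are not given: they have to be found in the camera images.
- stand: The spring pin setter, fixed to the table. Origin on the table under it; +x is the direction of the strike, z up. Black base plate 320 x 110 x 12 mm (x -185 to +135). White housing 100 x 80 mm (x -35 to +65, y -40 to +40), top at 95 mm, hiding sear and rear stop. Aluminium block that takes the pin, 25 x 80 mm (x +94 to +119), top at 85 mm.
- striker: Sprung striker with an upright dark steel tab at its rear end. Origin: centre of the tab, 96 mm above the table, axes as the stand's, at stand x = -103.5 mm at rest. The tab is 10 mm thick along x, 36 mm wide along y, 56 mm tall (68 to 124 mm above the table). It slides along the stand's x only. Gripping it does no harm.
- tab_front (a point): Centre of the tab's front face, towards the housing. At rest 63 mm of open space lie between it and the housing, crossed only by the striker's rod (12 mm diameter, top 66 mm above the table). Draw towards the stand's -x against a spring of 0.2 N/mm, slack at rest, plus up to 3 N just before the catch.
- rod_exit (a point): Where the rod leaves the housing's rear face. The hidden sear catches at a draw of 29 to 60 mm from rest (pull 6 to 15 N), set differently each time. 2 mm further the rod meets the rear stop, a rubber buffer of 4 N/mm: the steep climb marks that the sear has caught; over 12 N on the buffer spoils it. Let go, a caught striker slips under 8 mm and stays; one not caught springs home.
- trip: The black trip button on the housing: a mushroom cap of 32 mm diameter on a stem. Origin: the centre of the cap's top face, 119 mm above the table at stand x = +15 mm, y = 0. It is pressed straight down, up to 13 mm, and springs back up; the sear lets go at about 6 to 9 mm, at 4 to 11 N. More than 22 N damages it.
- pin (a joint): How far the brass pin is driven, m: 0 standing out, 0.006 fully home with its head on the aluminium block. It moves only when struck or pushed with more than 4 N.
- pin_head (a point): Centre of the rear face of the brass pin's head (18 mm diameter, 6 mm long), 60 mm above the table between the housing and the aluminium block; the front end of the striker rests 6 mm behind it.
- lens: Bystander: black camera lens standing upright, 72 mm diameter, 90 mm tall; origin at the centre of its underside.
- glass_block: Bystander: greenish glass paperweight, 70 x 45 x 30 mm; origin at the centre of its underside.
- cup: Bystander: white cup, 72 mm diameter, 90 mm tall; origin at the centre of its underside.

How it is judged:
By the outcome, as a careful person would: the job done as asked, in the order asked, and still so for the second after the job is handed in, with the robot touching nothing.
It also fails if it takes over 51 s, if anything falls off the work surface, if the arm or the gripper's body presses on something with over 40 N, if the wrist force passes 120 N, or if a joint passes its speed limit or range.

## Working session

There is one attempt and no reset: what is moved stays moved. The work goes in short steps, Python scripts to look and compute and a shell command to move; the robot and the scene stay as the last step left them, time stands still between calls to the robot, and variables do not carry over. Pictures are saved under pics/ and viewed, at most 10 in all, crops included, and the job is handed in when it is done.

```bash
mkdir -p pics; python3 - <<'E'
from plant import bot
import cv2
for n in("side","top"):
    cv2.imwrite(f"pics/{n}0.png",bot.capture(n)); p=bot.camera_params(n); print(p)
print(bot.get_obs())
E
```

```text
{'fovy': 52.53615298530991, 'cx': 321.9844117024036, 'cy': 244.5124341167514, 'distortion': array([-0.09245431,  0.        ,  0.        ,  0.        ,  0.        ]), 'camera_from_world': array([[-6.48493492e-01, -7.61217024e-01,  2.19836909e-03,
         5.28238946e+02],
       [-5.67143937e-01,  4.81229055e-01, -6.68405829e-01,
         3.98477571e+02],
       [ 5.07743977e-01, -4.34703622e-01, -7.43793530e-01,
         4.78783428e+02],
       [ 0.00000000e+00,  0.00000000e+00,  0.00000000e+00,
         1.00000000e+00]])}
{'fovy': 57.050701407765345, 'cx': 323.83845215771606, 'cy': 238.25627642324187, 'distortion': array([-0.01808649,  0.        ,  0.        ,  0.        ,  0.        ]), 'camera_from_world': array([[ 2.72982677e-02, -9.98131558e-01,  5.46644169e-02,
         7.06003105e+01],
       [-9.84106687e-01, -3.64331900e-02, -1.73800608e-01,
         6.45722289e+02],
       [ 1.75467471e-01, -4.90511627e-02, -9.83262503e-01,
         6.35274394e+02],
       [ 0.00000000e+00,  0.00000000e+00,  0.00000000e+00,
         1.00000000e+00]])}
{'time': 0.1, 'joint_positions': array([-1.27199673e+00,  3.42628402e-01,  1.52493873e+00, -5.73524966e-06,
        1.27542627e+00, -1.45994049e-01]), 'dq': array([-0.00013348, -0.00255126, -0.00088844, -0.00058122,  0.00028867,
       -0.00064474]), 'tau': array([ 1.02245183e-03, -4.32006097e+01, -2.44694120e+01,  7.19212135e-02,
        5.26149804e-02, -6.17458477e-05]), 'tool_pos': array([ 225.79638721, -473.52569388,  215.52125773]), 'tcp_rot': array([-3.14020600e+00, -1.98349881e-04,  4.44795181e-01]), 'contact_force': array([-0.69815535, -0.81654228,  0.39027346]), 'moment': array([-0.00431561,  0.01857042,  0.01398262]), 'finger_force': 0.0, 'grip_width': 91.81427640240877}
```

View pics/top0.png

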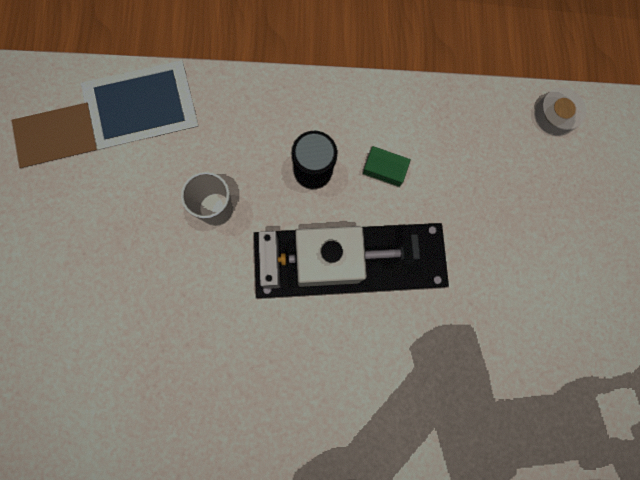

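View pics/side0.png

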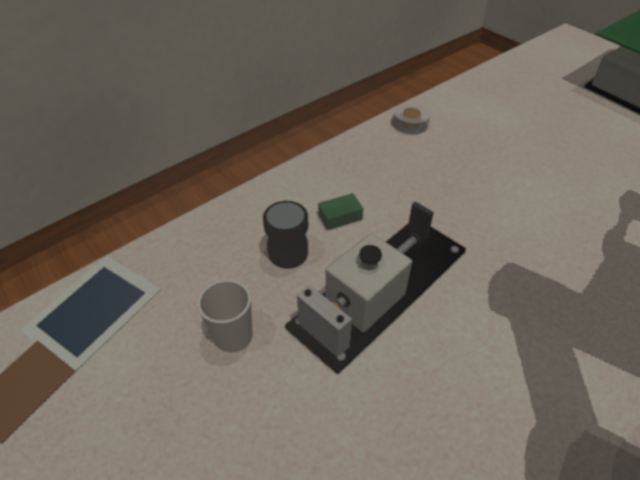

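The top view shows the stand with its plate at about (254,233)–(447,287), the button at (332,250) and the tab at (411,247). The strike direction points left in the image (world +y). The lens is at (314,155), the glass at (387,166) and the cup at (207,198). The side view shows the tab at (420,222) and the button at (370,255). I'll enlarge both.

```bash
python3 - <<'E'
import cv2
a=cv2.imread("pics/top0.png")[210:310,245:455]
b=cv2.imread("pics/side0.png")[195:380,280:475]
f=lambda im,s:cv2.convertScaleAbs(cv2.resize(im,None,fx=s,fy=s,interpolation=cv2.INTER_CUBIC),alpha=1.5,beta=20)
cv2.imwrite("pics/topc.png",f(a,3.8)); cv2.imwrite("pics/sidec.png",f(b,3.2))
E
```

```text
(no output)
```

View pics/topc.png

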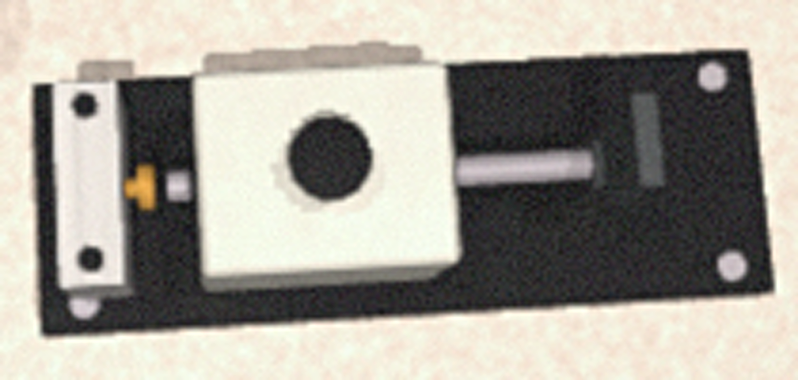

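View pics/sidec.png

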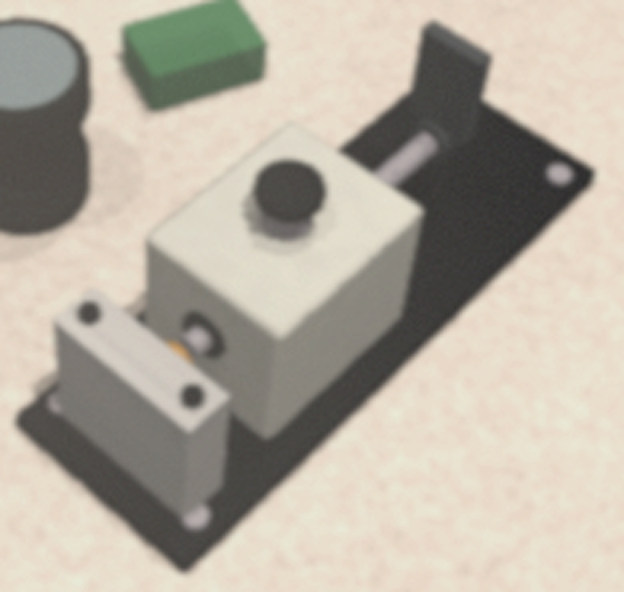

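The crops show the plate corners, housing top corners and cap clearly. I'll fit the stand pose to them.

```bash
cat > h.py <<'E'
from plant import bot
import numpy as np, cv2
from scipy.optimize import least_squares
def proj(n,P):
    p=bot.camera_params(n);f=240/np.tan(np.radians(p["fovy"]/2))
    K=np.array([[f,0,p["cx"]],[0,f,p["cy"]],[0,0,1]]);T=p["camera_from_world"]
    return cv2.projectPoints(np.array(P,float).reshape(-1,1,3),cv2.Rodrigues(T[:3,:3])[0],T[:3,3],K,p["distortion"])[0].reshape(-1,2)
def s2w(q,P):
    c,s=np.cos(q[2]),np.sin(q[2]);P=np.array(P,float).reshape(-1,3)
    return np.c_[q[0]+c*P[:,0]-s*P[:,1],q[1]+s*P[:,0]+c*P[:,1],P[:,2]]
E
python3 - <<'E'
from h import *
top={(135,-55,12):(34,85),(135,55,12):(42,335),(-185,55,12):(773,291),(-185,-55,12):(747,50),(15,0,119):(330,157),(65,-40,95):(193,75),(65,40,95):(203,276),(-35,-40,95):(443,64),(-35,40,95):(460,265),(-103.5,0,124):(648,140)}
side={(135,-55,12):(18,420),(135,55,12):(185,572),(-185,55,12):(594,177),(-35,40,95):(424,210),(65,40,95):(280,338),(65,-40,95):(148,240),(-35,-40,95):(293,123),(15,0,119):(289,190)}
T=np.array(list(top.values()))/3.8+[245,210];S=np.array(list(side.values()))/3.2+[280,195]
rt=lambda q:(proj("top",s2w(q,list(top)))-T); rs=lambda q:(proj("side",s2w(q,list(side)))-S)
for nm,f in(("both",lambda q:np.r_[rt(q).ravel(),rs(q).ravel()]),("top",lambda q:rt(q).ravel()),("side",lambda q:rs(q).ravel())):
    r=least_squares(f,[600,0,1.6]);print(nm,r.x.round(4),np.sqrt(r.cost*2/len(r.fun)))
    if nm=="both":print(rt(r.x).round(1).tolist(),rs(r.x).round(1).tolist());q=r.x
print(s2w(q,[(-103.5,0,96),(15,0,119),(-35,0,60)]).round(1))
# bystanders: centre of top at known height
def loc(n,uv,z):return least_squares(lambda p:(proj(n,[[p[0],p[1],z]])[0]-uv),[650,0]).x.round(0)
print("lens",loc("top",(315,150),90),"glass",loc("top",(388,163),30),"cup",loc("top",(206,195),90))
E
```

```text
both [613.7962  68.7167   1.6612] 1.1646944366387404
[[-1.9, -0.1], [-1.6, 1.2], [0.5, 0.8], [0.2, -0.6], [-0.7, 0.6], [-1.4, -0.5], [-1.2, 1.1], [0.2, -1.1], [-0.0, -0.1], [-0.8, 0.0]] [[-1.6, -1.2], [0.8, -0.9], [2.3, -2.3], [1.9, -0.5], [0.9, 0.9], [-1.4, -1.4], [-0.0, -2.0], [1.1, -1.2]]
top [614.1068  67.6806   1.6591] 0.7590458104297039
side [613.1939  70.3313   1.6645] 1.2191617859688169
[[623.1 -34.4  96. ]
 [612.4  83.7 119. ]
 [617.   33.9  60. ]]
lens [774. 110.] glass [780. -15.] cup [696. 270.]
```

```bash
R='[[0.66,0.78,0],[0,0,0.51],-1]'
python3 -m pendant '[[[0.66,0.78,0],[0,0,0.51],-1],[[0.66,0.78,0],[0,0,0.51],-1],[[0.66,0.78,0],[0,0,0.51],-1],[[0.66,0.78,0],[0,0,0.51],-1],[[0.66,0.78,0],[0,0,0.51],-1],[[0.66,0.78,0],[0,0,0.51],-1],[[0.66,0.78,0],[0,0,0.51],-1],[[0.66,0.78,0],[0,0,0.51],-1],[[0.66,0.78,0],[0,0,0.51],-1],[[0.66,0.78,0],[0,0,0.51],-1]]'
python3 -m pendant '[[[0.66,0.78,0],[0,0,0.51],-1],[[0.66,0.78,0],[0,0,0.51],-1],[[0.66,0.78,0],[0,0,0.51],-1],[[0.66,0.78,0],[0,0,0.51],-1],[[0.66,0.78,0],[0,0,0.51],-1],[[0.66,0.78,0],[0,0,0.51],-1],[[0.66,0.78,0],[0,0,0.51],-1],[[0.66,0.78,0],[0,0,0.51],-1],[[0.66,0.78,0],[0,0,0.51],-1],[[0.66,0.78,0],[0,0,0.51],-1]]'
```

```text
time: 0.93
tool_pos: [424.5, -238.5, 215.9]
tcp_rot: [-3.141, -0.0, 1.06]
contact_force: [0.3, -0.3, -0.1]
grip_width: 29.9
finger_force: 0.0
time: 1.77
tool_pos: [622.5, -4.5, 215.6]
tcp_rot: [-3.141, -0.0, 1.672]
contact_force: [0.2, -0.6, 0.0]
grip_width: 0.5
finger_force: 0.0
```

```bash
python3 -m pendant '[[[-0.06,0.03,-0.6],[0,0,-0.1],-1],[[0,0,-0.6],[0,0,0],-1],[[0,0,-0.6],[0,0,0],-1],[[0,0,-0.6],[0,0,0],-1],[[0,0,-0.6],[0,0,0],-1],[[0,0,-0.4],[0,0,0],-1],[[0,0,-0.3],[0,0,0],-1],[[0,0,-0.15],[0,0,0],-1],[[0,0,0],[0,0,0],-1],[[0,0,0],[0,0,0],-1]]'
python3 - <<'E'
from h import *
a=bot.capture("side")[120:340,290:520]
cv2.imwrite("pics/s1.png",cv2.convertScaleAbs(cv2.resize(a,None,fx=2.6,fy=2.6),alpha=1.5,beta=20))
E
```

```text
time: 2.6
tool_pos: [620.4, -5.1, 101.0]
tcp_rot: [3.141, 0.0, 1.657]
contact_force: [0.0, 0.3, 0.3]
grip_width: 0.2
finger_force: 0.0
```

View pics/s1.png

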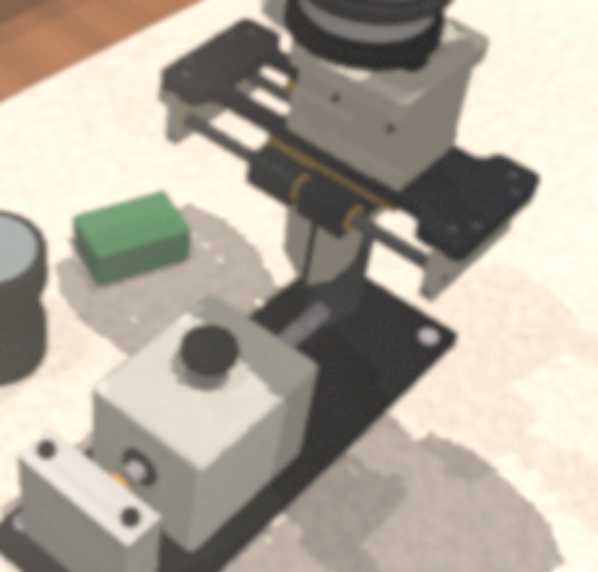

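The closed fingers stand in the gap in front of the tab, at about (330,260) in the crop, and are clear of the rod. Next I draw it most of the way to the minimum catch.

```bash
python3 -m pendant '[[[0.013,-0.14,0],[0,0,0],-1],[[0.013,-0.14,0],[0,0,0],-1],[[0.013,-0.14,0],[0,0,0],-1],[[0.013,-0.14,0],[0,0,0],-1],[[0.013,-0.14,0],[0,0,0],-1],[[0.013,-0.14,0],[0,0,0],-1],[[0.013,-0.14,0],[0,0,0],-1],[[0.013,-0.14,0],[0,0,0],-1],[[0.013,-0.14,0],[0,0,0],-1],[[0,0,0],[0,0,0],-1]]'
```

```text
time: 3.48
tool_pos: [623.8, -43.3, 100.9]
tcp_rot: [3.141, -0.0, 1.656]
contact_force: [0.3, 4.0, 3.7]
grip_width: 0.6
finger_force: 2.3
```

```bash
python3 -m pendant '[[[0.002,-0.025,0],[0,0,0],-1],[[0.002,-0.025,0],[0,0,0],-1],[[0.002,-0.025,0],[0,0,0],-1],[[0.002,-0.025,0],[0,0,0],-1],[[0,0,0],[0,0,0],-1],[[0,0,0],[0,0,0],-1],[[0,0,0],[0,0,0],-1],[[0,0,0],[0,0,0],-1],[[0,0,0],[0,0,0],-1],[[0,0,0],[0,0,0],-1]]'
```

```text
time: 4.32
tool_pos: [624.0, -45.3, 100.8]
tcp_rot: [3.141, -0.0, 1.657]
contact_force: [-0.5, 4.8, 3.3]
grip_width: -0.2
finger_force: 2.5
```

```bash
python3 -m pendant '[[[0.002,-0.02,0],[0,0,0],-1],[[0.002,-0.02,0],[0,0,0],-1],[[0.002,-0.02,0],[0,0,0],-1],[[0.001,-0.01,0],[0,0,0],-1],[[0,0,0],[0,0,0],-1],[[0,0,0],[0,0,0],-1],[[0,0,0],[0,0,0],-1],[[0,0,0],[0,0,0],-1],[[0,0,0],[0,0,0],-1],[[0,0,0],[0,0,0],-1]]'
```

```text
time: 5.15
tool_pos: [624.1, -47.1, 100.8]
tcp_rot: [3.141, -0.001, 1.657]
contact_force: [-0.6, 5.2, 3.7]
grip_width: 0.6
finger_force: 2.9
```

```bash
python3 -m pendant '[[[0.002,-0.02,0],[0,0,0],-1],[[0.002,-0.02,0],[0,0,0],-1],[[0.002,-0.02,0],[0,0,0],-1],[[0.001,-0.01,0],[0,0,0],-1],[[0,0,0],[0,0,0],-1],[[0,0,0],[0,0,0],-1],[[0,0,0],[0,0,0],-1],[[0,0,0],[0,0,0],-1],[[0,0,0],[0,0,0],-1],[[0,0,0],[0,0,0],-1]]'
```

```text
time: 5.98
tool_pos: [624.3, -49.1, 100.8]
tcp_rot: [3.141, -0.001, 1.657]
contact_force: [-0.8, 6.9, 4.4]
grip_width: 0.4
finger_force: 3.1
```

```bash
python3 -m pendant '[[[0.002,-0.02,0],[0,0,0],-1],[[0.002,-0.02,0],[0,0,0],-1],[[0.002,-0.02,0],[0,0,0],-1],[[0,0,0],[0,0,0],-1],[[0,0,0],[0,0,0],-1],[[0,0,0],[0,0,0],-1],[[0,0,0],[0,0,0],-1],[[0,0,0],[0,0,0],-1],[[0,0,0],[0,0,0],-1],[[0,0,0],[0,0,0],-1]]'
```

```text
time: 6.82
tool_pos: [624.5, -50.9, 100.9]
tcp_rot: [3.141, -0.001, 1.657]
contact_force: [-1.6, 6.3, 4.0]
grip_width: 0.4
finger_force: 3.2
```

```bash
python3 -m pendant '[[[0.002,-0.02,0],[0,0,0],-1],[[0.002,-0.02,0],[0,0,0],-1],[[0.002,-0.02,0],[0,0,0],-1],[[0,0,0],[0,0,0],-1],[[0,0,0],[0,0,0],-1],[[0,0,0],[0,0,0],-1],[[0,0,0],[0,0,0],-1],[[0,0,0],[0,0,0],-1],[[0,0,0],[0,0,0],-1],[[0,0,0],[0,0,0],-1]]'
```

```text
time: 7.65
tool_pos: [624.6, -52.1, 100.9]
tcp_rot: [3.141, -0.002, 1.657]
contact_force: [-1.6, 8.5, 5.5]
grip_width: 0.4
finger_force: 4.2
```

```bash
python3 -m pendant '[[[0.002,-0.02,0],[0,0,0],-1],[[0.002,-0.02,0],[0,0,0],-1],[[0,0,0],[0,0,0],-1],[[0,0,0],[0,0,0],-1],[[0,0,0],[0,0,0],-1],[[0,0,0],[0,0,0],-1],[[0,0,0],[0,0,0],-1],[[0,0,0],[0,0,0],-1],[[0,0,0],[0,0,0],-1],[[0,0,0],[0,0,0],-1]]'
```

```text
time: 8.48
tool_pos: [624.7, -52.9, 100.9]
tcp_rot: [3.141, -0.002, 1.657]
contact_force: [-2.0, 10.0, 5.4]
grip_width: 0.4
finger_force: 4.7
```

```bash
python3 -m pendant '[[[0.002,-0.02,0],[0,0,0],-1],[[0.002,-0.02,0],[0,0,0],-1],[[0,0,0],[0,0,0],-1],[[0,0,0],[0,0,0],-1],[[0,0,0],[0,0,0],-1],[[0,0,0],[0,0,0],-1],[[0,0,0],[0,0,0],-1],[[0,0,0],[0,0,0],-1],[[0,0,0],[0,0,0],-1],[[0,0,0],[0,0,0],-1]]'
```

```text
time: 9.32
tool_pos: [624.7, -54.0, 100.9]
tcp_rot: [-3.142, -0.003, 1.657]
contact_force: [-1.2, 9.0, 5.4]
grip_width: 0.1
finger_force: 5.0
```

```bash
python3 -m pendant '[[[0.002,-0.02,0],[0,0,0],-1],[[0.002,-0.02,0],[0,0,0],-1],[[0,0,0],[0,0,0],-1],[[0,0,0],[0,0,0],-1],[[0,0,0],[0,0,0],-1],[[0,0,0],[0,0,0],-1],[[0,0,0],[0,0,0],-1],[[0,0,0],[0,0,0],-1],[[0,0,0],[0,0,0],-1],[[0,0,0],[0,0,0],-1]]'
```

```text
time: 10.15
tool_pos: [624.8, -55.1, 100.8]
tcp_rot: [-3.142, -0.003, 1.657]
contact_force: [-1.7, 11.2, 4.7]
grip_width: 0.2
finger_force: 5.2
```

```bash
python3 -m pendant '[[[0.002,-0.02,0],[0,0,0],-1],[[0.002,-0.02,0],[0,0,0],-1],[[0,0,0],[0,0,0],-1],[[0,0,0],[0,0,0],-1],[[0,0,0],[0,0,0],-1],[[0,0,0],[0,0,0],-1],[[0,0,0],[0,0,0],-1],[[0,0,0],[0,0,0],-1],[[0,0,0],[0,0,0],-1],[[0,0,0],[0,0,0],-1]]'
```

```text
time: 10.98
tool_pos: [624.9, -56.1, 100.9]
tcp_rot: [-3.142, -0.003, 1.658]
contact_force: [-1.1, 10.7, 5.6]
grip_width: 0.4
finger_force: 5.5
```

```bash
python3 -m pendant '[[[0.002,-0.02,0],[0,0,0],-1],[[0.002,-0.02,0],[0,0,0],-1],[[0,0,0],[0,0,0],-1],[[0,0,0],[0,0,0],-1],[[0,0,0],[0,0,0],-1],[[0,0,0],[0,0,0],-1],[[0,0,0],[0,0,0],-1],[[0,0,0],[0,0,0],-1],[[0,0,0],[0,0,0],-1],[[0,0,0],[0,0,0],-1]]'
```

```text
time: 11.82
tool_pos: [625.0, -57.1, 100.9]
tcp_rot: [-3.141, -0.003, 1.658]
contact_force: [-1.2, 12.0, 6.1]
grip_width: 0.3
finger_force: 5.8
```

```bash
python3 -m pendant '[[[0.002,-0.02,0],[0,0,0],-1],[[0.002,-0.02,0],[0,0,0],-1],[[0,0,0],[0,0,0],-1],[[0,0,0],[0,0,0],-1],[[0,0,0],[0,0,0],-1],[[0,0,0],[0,0,0],-1],[[0,0,0],[0,0,0],-1],[[0,0,0],[0,0,0],-1],[[0,0,0],[0,0,0],-1],[[0,0,0],[0,0,0],-1]]'
```

```text
time: 12.65
tool_pos: [625.1, -58.2, 100.9]
tcp_rot: [-3.141, -0.004, 1.658]
contact_force: [-2.0, 12.8, 5.8]
grip_width: 0.1
finger_force: 6.0
```

```bash
python3 -m pendant '[[[0.002,-0.02,0],[0,0,0],-1],[[0.002,-0.02,0],[0,0,0],-1],[[0,0,0],[0,0,0],-1],[[0,0,0],[0,0,0],-1],[[0,0,0],[0,0,0],-1],[[0,0,0],[0,0,0],-1],[[0,0,0],[0,0,0],-1],[[0,0,0],[0,0,0],-1],[[0,0,0],[0,0,0],-1],[[0,0,0],[0,0,0],-1]]'
```

```text
time: 13.48
tool_pos: [625.2, -60.0, 100.8]
tcp_rot: [-3.141, -0.003, 1.657]
contact_force: [-1.6, 10.1, 5.0]
grip_width: 0.5
finger_force: 5.0
```

```bash
python3 -m pendant '[[[0.002,-0.02,0],[0,0,0],-1],[[0.002,-0.02,0],[0,0,0],-1],[[0,0,0],[0,0,0],-1],[[0,0,0],[0,0,0],-1],[[0,0,0],[0,0,0],-1],[[0,0,0],[0,0,0],-1],[[0,0,0],[0,0,0],-1],[[0,0,0],[0,0,0],-1],[[0,0,0],[0,0,0],-1],[[0,0,0],[0,0,0],-1]]'
```

```text
time: 14.32
tool_pos: [625.4, -61.3, 100.9]
tcp_rot: [-3.141, -0.003, 1.657]
contact_force: [-2.1, 10.5, 5.6]
grip_width: 0.4
finger_force: 4.8
```

```bash
python3 -m pendant '[[[0.002,-0.02,0],[0,0,0],-1],[[0.002,-0.02,0],[0,0,0],-1],[[0,0,0],[0,0,0],-1],[[0,0,0],[0,0,0],-1],[[0,0,0],[0,0,0],-1],[[0,0,0],[0,0,0],-1],[[0,0,0],[0,0,0],-1],[[0,0,0],[0,0,0],-1],[[0,0,0],[0,0,0],-1],[[0,0,0],[0,0,0],-1]]'
```

```text
time: 15.15
tool_pos: [625.5, -62.4, 100.9]
tcp_rot: [-3.141, -0.003, 1.657]
contact_force: [-1.5, 9.4, 5.5]
grip_width: 0.5
finger_force: 4.9
```

```bash
python3 -m pendant '[[[0.002,-0.02,0],[0,0,0],-1],[[0.002,-0.02,0],[0,0,0],-1],[[0,0,0],[0,0,0],-1],[[0,0,0],[0,0,0],-1],[[0,0,0],[0,0,0],-1],[[0,0,0],[0,0,0],-1],[[0,0,0],[0,0,0],-1],[[0,0,0],[0,0,0],-1],[[0,0,0],[0,0,0],-1],[[0,0,0],[0,0,0],-1]]'
```

```text
time: 15.98
tool_pos: [625.6, -63.6, 100.9]
tcp_rot: [-3.141, -0.003, 1.657]
contact_force: [-2.0, 9.4, 6.2]
grip_width: 0.3
finger_force: 5.0
```

```bash
python3 -m pendant '[[[0.002,-0.02,0],[0,0,0],-1],[[0.002,-0.02,0],[0,0,0],-1],[[0,0,0],[0,0,0],-1],[[0,0,0],[0,0,0],-1],[[0,0,0],[0,0,0],-1],[[0,0,0],[0,0,0],-1],[[0,0,0],[0,0,0],-1],[[0,0,0],[0,0,0],-1],[[0,0,0],[0,0,0],-1],[[0,0,0],[0,0,0],-1]]'
```

```text
time: 16.82
tool_pos: [625.7, -64.7, 100.8]
tcp_rot: [-3.141, -0.003, 1.657]
contact_force: [-1.2, 10.1, 5.5]
grip_width: 0.2
finger_force: 5.2
```

```bash
python3 -m pendant '[[[0.002,-0.02,0],[0,0,0],-1],[[0.002,-0.02,0],[0,0,0],-1],[[0.002,-0.02,0],[0,0,0],-1],[[0,0,0],[0,0,0],-1],[[0,0,0],[0,0,0],-1],[[0,0,0],[0,0,0],-1],[[0,0,0],[0,0,0],-1],[[0,0,0],[0,0,0],-1],[[0,0,0],[0,0,0],-1],[[0,0,0],[0,0,0],-1]]'
```

```text
time: 17.65
tool_pos: [625.8, -66.4, 100.8]
tcp_rot: [-3.141, -0.003, 1.658]
contact_force: [-2.6, 10.1, 5.4]
grip_width: 0.1
finger_force: 5.3
```

```bash
python3 -m pendant '[[[0.002,-0.02,0],[0,0,0],-1],[[0.002,-0.02,0],[0,0,0],-1],[[0.002,-0.02,0],[0,0,0],-1],[[0,0,0],[0,0,0],-1],[[0,0,0],[0,0,0],-1],[[0,0,0],[0,0,0],-1],[[0,0,0],[0,0,0],-1],[[0,0,0],[0,0,0],-1],[[0,0,0],[0,0,0],-1],[[0,0,0],[0,0,0],-1]]'
```

```text
time: 18.48
tool_pos: [626.0, -68.1, 100.9]
tcp_rot: [-3.141, -0.003, 1.658]
contact_force: [-2.4, 10.5, 5.3]
grip_width: 0.1
finger_force: 5.5
```

```bash
python3 -m pendant '[[[0.002,-0.02,0],[0,0,0],-1],[[0.002,-0.02,0],[0,0,0],-1],[[0.002,-0.02,0],[0,0,0],-1],[[0,0,0],[0,0,0],-1],[[0,0,0],[0,0,0],-1],[[0,0,0],[0,0,0],-1],[[0,0,0],[0,0,0],-1],[[0,0,0],[0,0,0],-1],[[0,0,0],[0,0,0],-1],[[0,0,0],[0,0,0],-1]]'
```

```text
time: 19.32
tool_pos: [626.2, -69.8, 100.9]
tcp_rot: [-3.141, -0.003, 1.658]
contact_force: [-3.2, 11.1, 6.2]
grip_width: 0.5
finger_force: 5.6
```

```bash
python3 -m pendant '[[[0.002,-0.02,0],[0,0,0],-1],[[0.002,-0.02,0],[0,0,0],-1],[[0.002,-0.02,0],[0,0,0],-1],[[0,0,0],[0,0,0],-1],[[0,0,0],[0,0,0],-1],[[0,0,0],[0,0,0],-1],[[0,0,0],[0,0,0],-1],[[0,0,0],[0,0,0],-1],[[0,0,0],[0,0,0],-1],[[0,0,0],[0,0,0],-1]]'
```

```text
time: 20.15
tool_pos: [626.3, -71.5, 100.8]
tcp_rot: [-3.141, -0.003, 1.658]
contact_force: [-2.2, 11.4, 6.2]
grip_width: 0.4
finger_force: 5.8
```

```bash
python3 -m pendant '[[[0.002,-0.02,0],[0,0,0],-1],[[0.002,-0.02,0],[0,0,0],-1],[[0.002,-0.02,0],[0,0,0],-1],[[0,0,0],[0,0,0],-1],[[0,0,0],[0,0,0],-1],[[0,0,0],[0,0,0],-1],[[0,0,0],[0,0,0],-1],[[0,0,0],[0,0,0],-1],[[0,0,0],[0,0,0],-1],[[0,0,0],[0,0,0],-1]]'
```

```text
time: 20.98
tool_pos: [626.4, -73.1, 100.9]
tcp_rot: [-3.141, -0.004, 1.658]
contact_force: [-1.7, 11.4, 6.5]
grip_width: 0.0
finger_force: 6.0
```

```bash
python3 -m pendant '[[[0.002,-0.02,0],[0,0,0],-1],[[0.002,-0.02,0],[0,0,0],-1],[[0.002,-0.02,0],[0,0,0],-1],[[0,0,0],[0,0,0],-1],[[0,0,0],[0,0,0],-1],[[0,0,0],[0,0,0],-1],[[0,0,0],[0,0,0],-1],[[0,0,0],[0,0,0],-1],[[0,0,0],[0,0,0],-1],[[0,0,0],[0,0,0],-1]]'
```

```text
time: 21.82
tool_pos: [626.6, -75.1, 100.8]
tcp_rot: [-3.141, -0.003, 1.658]
contact_force: [-2.2, 10.9, 6.3]
grip_width: 0.7
finger_force: 5.8
```

```bash
python3 -m pendant '[[[0.002,-0.02,0],[0,0,0],-1],[[0.002,-0.02,0],[0,0,0],-1],[[0,0,0],[0,0,0],-1],[[0,0,0],[0,0,0],-1],[[0,0,0],[0,0,0],-1],[[0,0,0],[0,0,0],-1],[[0,0,0],[0,0,0],-1],[[0,0,0],[0,0,0],-1],[[0,0,0],[0,0,0],-1],[[0,0,0],[0,0,0],-1]]'
```

```text
time: 22.65
tool_pos: [626.7, -76.3, 100.8]
tcp_rot: [-3.141, -0.003, 1.658]
contact_force: [-1.3, 10.9, 6.2]
grip_width: 0.1
finger_force: 5.8
```

```bash
python3 -m pendant '[[[0.002,-0.02,0],[0,0,0],-1],[[0.002,-0.02,0],[0,0,0],-1],[[0,0,0],[0,0,0],-1],[[0,0,0],[0,0,0],-1],[[0,0,0],[0,0,0],-1],[[0,0,0],[0,0,0],-1],[[0,0,0],[0,0,0],-1],[[0,0,0],[0,0,0],-1],[[0,0,0],[0,0,0],-1],[[0,0,0],[0,0,0],-1]]'
```

```text
time: 23.48
tool_pos: [626.8, -77.0, 100.8]
tcp_rot: [-3.141, -0.004, 1.658]
contact_force: [-1.4, 13.2, 6.6]
grip_width: 0.4
finger_force: 6.6
```

```bash
python3 -m pendant '[[[0.002,-0.02,0],[0,0,0],-1],[[0.001,-0.01,0],[0,0,0],-1],[[0,0,0],[0,0,0],-1],[[0,0,0],[0,0,0],-1],[[0,0,0],[0,0,0],-1],[[0,0,0],[0,0,0],-1],[[0,0,0],[0,0,0],-1],[[0,0,0],[0,0,0],-1],[[0,0,0],[0,0,0],-1],[[0,0,0],[0,0,0],-1]]'
```

```text
time: 24.32
tool_pos: [626.8, -77.4, 100.9]
tcp_rot: [-3.141, -0.005, 1.658]
contact_force: [-2.4, 14.2, 6.7]
grip_width: 0.5
finger_force: 7.4
```

```bash
python3 -m pendant '[[[0.002,-0.02,0],[0,0,0],-1],[[0.001,-0.01,0],[0,0,0],-1],[[0,0,0],[0,0,0],-1],[[0,0,0],[0,0,0],-1],[[0,0,0],[0,0,0],-1],[[0,0,0],[0,0,0],-1],[[0,0,0],[0,0,0],-1],[[0,0,0],[0,0,0],-1],[[0,0,0],[0,0,0],-1],[[0,0,0],[0,0,0],-1]]'
```

```text
time: 25.15
tool_pos: [626.8, -77.8, 100.8]
tcp_rot: [-3.141, -0.006, 1.658]
contact_force: [-2.8, 16.0, 6.9]
grip_width: 0.2
finger_force: 8.2
```

The steep climb (4 N/mm, about 5 N) means the rod is on the buffer, so the sear has caught. Now I ease off.

```bash
python3 -m pendant '[[[-0.005,0.06,0],[0,0,0],-1],[[-0.005,0.06,0],[0,0,0],-1],[[-0.005,0.06,0],[0,0,0],-1],[[-0.005,0.06,0],[0,0,0],-1],[[-0.006,0.08,0],[0,0,0],-1],[[-0.006,0.08,0],[0,0,0],-1],[[-0.006,0.08,0],[0,0,0],-1],[[-0.006,0.08,0],[0,0,0],-1],[[0,0,0],[0,0,0],-1],[[0,0,0],[0,0,0],-1]]'
```

```text
time: 25.98
tool_pos: [626.1, -65.1, 100.5]
tcp_rot: [-3.142, 0.0, 1.657]
contact_force: [0.0, 0.1, -0.1]
grip_width: 0.1
finger_force: 0.0
```

```bash
python3 -m pendant '[[[0,0.27,0],[0,0,0],-1],[[0,0,0.6],[0,0,0],-1],[[0,0,0.8],[0,0,0],-1],[[0,0,0.8],[0,0,0],-1],[[-0.075,0.78,0],[0,0,0],-1],[[-0.075,0.78,0],[0,0,0],-1],[[-0.075,0.78,0],[0,0,0],-1],[[-0.075,0.78,0],[0,0,0],-1],[[-0.075,0.78,0],[0,0,0],-1],[[-0.075,0.78,0],[0,0,0],-1]]'
python3 - <<'E'
from h import *
a=bot.capture("side");print(bot.get_obs()["tool_pos"])
cv2.imwrite("pics/s2.png",cv2.convertScaleAbs(cv2.resize(a[80:340,260:500],None,fx=2.3,fy=2.3),alpha=1.5,beta=20))
E
```

```text
time: 26.82
tool_pos: [612.3, 85.0, 166.7]
tcp_rot: [3.141, -0.0, 1.657]
contact_force: [0.3, -0.0, -0.6]
grip_width: 0.8
finger_force: 0.0
[611.64627634  89.40950023 166.74310611]
```

View pics/s2.png

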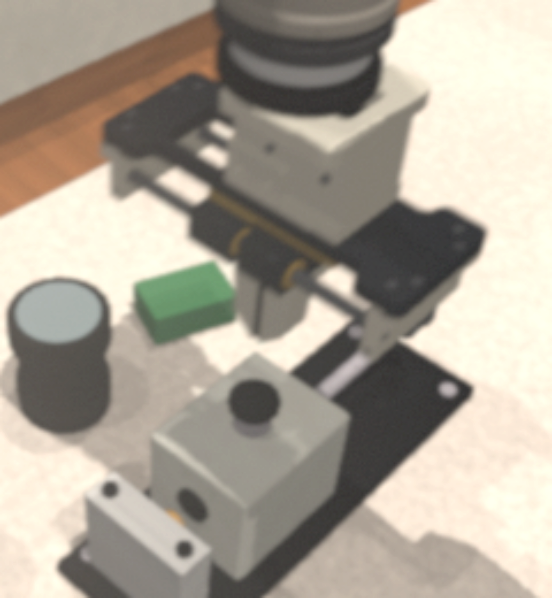

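The striker stays cocked: its rod end has left the front hole at crop (193,505), and the tab is drawn back. I'll centre over the button and lower to just above it.

```bash
python3 -m pendant '[[[0.035,-0.2,-0.2],[0,0,0],-1],[[0,0,-0.3],[0,0,0],-1],[[0,0,-0.2],[0,0,0],-1],[[0,0,-0.1],[0,0,0],-1],[[0,0,-0.1],[0,0,0],-1],[[0,0,0],[0,0,0],-1],[[0,0,0],[0,0,0],-1],[[0,0,0],[0,0,0],-1],[[0,0,0],[0,0,0],-1],[[0,0,0],[0,0,0],-1]]'
python3 -m pendant '[[[0,0,-0.06],[0,0,0],-1],[[0,0,-0.06],[0,0,0],-1],[[0,0,-0.05],[0,0,0],-1],[[0,0,-0.04],[0,0,0],-1],[[0,0,0],[0,0,0],-1],[[0,0,0],[0,0,0],-1],[[0,0,0],[0,0,0],-1],[[0,0,0],[0,0,0],-1],[[0,0,0],[0,0,0],-1],[[0,0,0],[0,0,0],-1]]'
cat >> h.py <<'E'
def look(t):
    a=bot.capture("side");r=cv2.imread("pics/ref.png")
    if r is None or t=="ref":cv2.imwrite("pics/ref.png",a)
    else:
        d=cv2.absdiff(a,r);print("hole",d[290:308,335:352].mean().round(1),"tab",d[185:260,405:450].mean().round(1))
E
python3 -c "
from h import *;look('ref')"
```

```text
time: 27.7
tool_pos: [613.9, 77.5, 140.0]
tcp_rot: [3.141, 0.0, 1.657]
contact_force: [-0.3, -0.3, -0.1]
grip_width: 0.3
finger_force: 0.0
time: 28.53
tool_pos: [613.7, 77.5, 133.4]
tcp_rot: [3.141, 0.0, 1.657]
contact_force: [0.0, 0.4, 0.0]
grip_width: 0.5
finger_force: 0.0[ WARN:0@0.511] global loadsave.cpp:275 findDecoder imread_('pics/ref.png'): can't open/read file: check file path/integrity
```

```bash
python3 -m pendant '[[[0,0,0.2],[0,0,0],-1],[[-0.02,0.1,0],[0,0,0],-1],[[-0.02,0.1,0],[0,0,0],-1],[[0,0,-0.1],[0,0,0],-1],[[0,0,-0.05],[0,0,0],-1],[[0,0,-0.04],[0,0,0],-1],[[0,0,0],[0,0,0],-1],[[0,0,0],[0,0,0],-1],[[0,0,0],[0,0,0],-1],[[0,0,0],[0,0,0],-1]]'
python3 - <<'E'
from h import *
look('ref');a=cv2.imread("pics/ref.png")
cv2.imwrite("pics/s3.png",cv2.convertScaleAbs(cv2.resize(a[170:330,300:460],None,fx=3.5,fy=3.5),alpha=1.5,beta=20))
E
```

```text
time: 29.42
tool_pos: [612.6, 83.4, 133.7]
tcp_rot: [3.141, 0.0, 1.657]
contact_force: [-0.7, 0.2, 0.3]
grip_width: 0.5
finger_force: 0.0
```

View pics/s3.png

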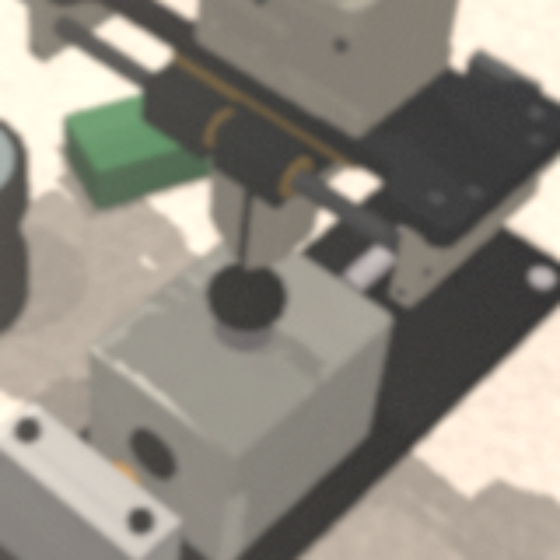

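The cap at crop (247,300) is fully visible, with the fingertip's lower edge at about (250,265), above or behind it. I'll check by projection.

```bash
python3 - <<'E'
from h import *
q=(613.8,68.7,1.6612);o=bot.get_obs();t=o["tool_pos"];print(t.round(1),o["contact_force"].round(1))
F=lambda P:((proj("side",P)-[300,170])*3.5).round(0).tolist()
print("cap",F(s2w(q,[(15,0,119),(31,0,119),(-1,0,119),(15,16,119),(15,-16,119)])))
for dz in(-17,-10,0):
  c=s2w((t[0],t[1],q[2]),[(9.5,19,0),(9.5,-19,0),(-9.5,19,0),(9.5,0,0)]);c[:,2]=t[2]+dz;print(dz,F(c))
E
```

```text
[612.6  83.4 133.7] [-0.4  0.2 -0.2]
cap [[250.0, 291.0], [223.0, 313.0], [276.0, 269.0], [281.0, 313.0], [219.0, 270.0]]
-17 [[271.0, 334.0], [197.0, 282.0], [303.0, 307.0], [234.0, 308.0]]
-10 [[273.0, 322.0], [198.0, 270.0], [304.0, 295.0], [235.0, 296.0]]
0 [[275.0, 305.0], [200.0, 253.0], [307.0, 278.0], [237.0, 279.0]]
```

```bash
python3 - <<'E'
from h import *
for y in(85,89.4):
 for dz in(-17,-10,0):
  c=s2w((612.2,y,1.66),[(9.5,19,0),(9.5,-19,0),(-9.5,19,0),(9.5,0,0),(0,0,0)]);c[:,2]=166.7+dz;print(y,dz,((proj("side",c)-[260,80])*2.3).round(0).tolist())
c=s2w((620.4,-5.1,1.66),[(9.5,19,84),(9.5,-19,84),(-9.5,19,84),(9.5,0,84)]);print(((proj("side",c)-[290,120])*2.6).round(0).tolist())
a=cv2.imread("pics/ref.png")
cv2.imwrite("pics/s4.png",cv2.convertScaleAbs(cv2.resize(a[215:275,345:405],None,fx=9,fy=9,interpolation=cv2.INTER_CUBIC),alpha=2.4,beta=30))
E
```

```text
85 -17 [[274.0, 391.0], [223.0, 356.0], [295.0, 373.0], [248.0, 373.0], [259.0, 365.0]]
85 -10 [[275.0, 383.0], [224.0, 348.0], [296.0, 365.0], [249.0, 365.0], [260.0, 356.0]]
85 0 [[277.0, 371.0], [225.0, 336.0], [298.0, 353.0], [250.0, 353.0], [261.0, 344.0]]
89.4 -17 [[268.0, 395.0], [218.0, 360.0], [290.0, 377.0], [243.0, 377.0], [254.0, 368.0]]
89.4 -10 [[269.0, 386.0], [218.0, 352.0], [291.0, 369.0], [244.0, 369.0], [254.0, 360.0]]
89.4 0 [[271.0, 374.0], [219.0, 339.0], [293.0, 356.0], [245.0, 357.0], [256.0, 348.0]]
[[323.0, 329.0], [271.0, 295.0], [343.0, 311.0], [296.0, 312.0]]
```

View pics/s4.png

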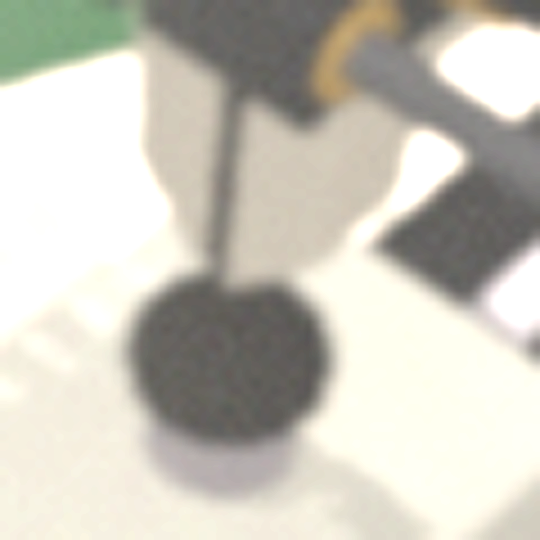

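The fingertip at s4 (235,290) sits just above the cap, which is centred at (228,355), so the real tip is about 10 mm higher than nominal. I'll descend in small steps.

```bash
python3 -m pendant '[[[0,0,-0.04],[0,0,0],-1],[[0,0,-0.04],[0,0,0],-1],[[0,0,-0.04],[0,0,0],-1],[[0,0,-0.04],[0,0,0],-1],[[0,0,0],[0,0,0],-1],[[0,0,0],[0,0,0],-1],[[0,0,0],[0,0,0],-1],[[0,0,0],[0,0,0],-1],[[0,0,0],[0,0,0],-1],[[0,0,0],[0,0,0],-1]]'
python3 -c "from h import *;look(1)"
```

```text
time: 30.3
tool_pos: [612.5, 83.5, 128.9]
tcp_rot: [3.141, 0.0, 1.657]
contact_force: [0.7, 0.4, 0.2]
grip_width: 0.3
finger_force: 0.0
hole 0.7 tab 6.4
```

```bash
python3 -m pendant '[[[0,0,-0.04],[0,0,0],-1],[[0,0,-0.04],[0,0,0],-1],[[0,0,-0.04],[0,0,0],-1],[[0,0,0],[0,0,0],-1],[[0,0,0],[0,0,0],-1],[[0,0,0],[0,0,0],-1],[[0,0,0],[0,0,0],-1],[[0,0,0],[0,0,0],-1],[[0,0,0],[0,0,0],-1],[[0,0,0],[0,0,0],-1]]'
python3 -c "from h import *;look(1)"
```

```text
time: 31.18
tool_pos: [612.5, 83.4, 125.3]
tcp_rot: [3.141, 0.0, 1.657]
contact_force: [-0.5, 0.3, -0.3]
grip_width: -0.0
finger_force: 0.0
hole 0.7 tab 9.8
```

```bash
python3 -m pendant '[[[0,0,-0.04],[0,0,0],-1],[[0,0,-0.04],[0,0,0],-1],[[0,0,-0.03],[0,0,0],-1],[[0,0,0],[0,0,0],-1],[[0,0,0],[0,0,0],-1],[[0,0,0],[0,0,0],-1],[[0,0,0],[0,0,0],-1],[[0,0,0],[0,0,0],-1],[[0,0,0],[0,0,0],-1],[[0,0,0],[0,0,0],-1]]'
python3 - <<'E'
from h import *
look(1);a=bot.capture("side")
cv2.imwrite("pics/s5.png",cv2.convertScaleAbs(cv2.resize(a[200:310,325:435],None,fx=5,fy=5,interpolation=cv2.INTER_CUBIC),alpha=2,beta=20))
E
```

```text
time: 32.07
tool_pos: [612.5, 83.5, 122.0]
tcp_rot: [3.141, 0.0, 1.657]
contact_force: [0.6, -0.5, 0.2]
grip_width: 0.2
finger_force: 0.0
hole 0.7 tab 12.2
```

View pics/s5.png

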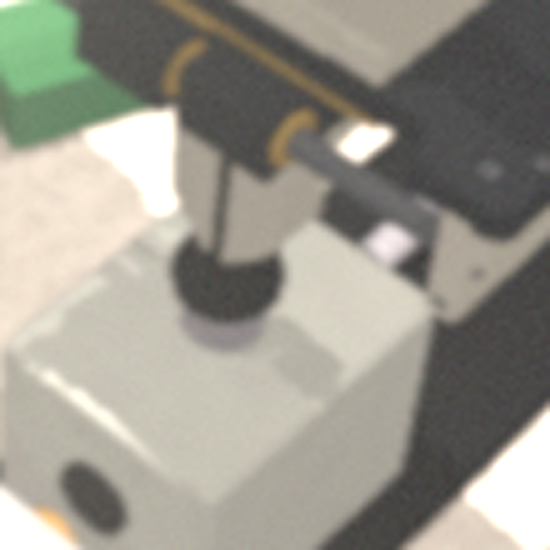

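The finger now overlaps the rear of the cap in the view (finger bottom at (222,255), cap at (228,283)), and it is still above a raised button. Continuing.

```bash
python3 -m pendant '[[[0,0,-0.04],[0,0,0],-1],[[0,0,-0.04],[0,0,0],-1],[[0,0,-0.03],[0,0,0],-1],[[0,0,0],[0,0,0],-1],[[0,0,0],[0,0,0],-1],[[0,0,0],[0,0,0],-1],[[0,0,0],[0,0,0],-1],[[0,0,0],[0,0,0],-1],[[0,0,0],[0,0,0],-1],[[0,0,0],[0,0,0],-1]]'
python3 -c "from h import *;look(1)"
```

```text
time: 33.0
tool_pos: [612.5, 83.5, 118.7]
tcp_rot: [3.141, 0.0, 1.657]
contact_force: [0.2, -0.6, -0.8]
grip_width: 0.3
finger_force: 0.0
hole 0.8 tab 14.4
```

```bash
python3 -m pendant '[[[0,0,-0.04],[0,0,0],-1],[[0,0,-0.04],[0,0,0],-1],[[0,0,-0.03],[0,0,0],-1],[[0,0,0],[0,0,0],-1],[[0,0,0],[0,0,0],-1],[[0,0,0],[0,0,0],-1],[[0,0,0],[0,0,0],-1],[[0,0,0],[0,0,0],-1],[[0,0,0],[0,0,0],-1],[[0,0,0],[0,0,0],-1]]'
python3 -c "from h import *;look(1)"
```

```text
time: 33.88
tool_pos: [612.5, 83.5, 115.4]
tcp_rot: [3.141, 0.0, 1.657]
contact_force: [0.2, 1.1, 0.3]
grip_width: 0.7
finger_force: 0.0
hole 0.8 tab 16.1
```

```bash
python3 -m pendant '[[[0,0,-0.04],[0,0,0],-1],[[0,0,-0.03],[0,0,0],-1],[[0,0,-0.03],[0,0,0],-1],[[0,0,0],[0,0,0],-1],[[0,0,0],[0,0,0],-1],[[0,0,0],[0,0,0],-1],[[0,0,0],[0,0,0],-1],[[0,0,0],[0,0,0],-1],[[0,0,0],[0,0,0],-1],[[0,0,0],[0,0,0],-1]]'
python3 - <<'E'
from h import *
look(1);a=bot.capture("side");b=bot.capture("top")
f=lambda i:cv2.convertScaleAbs(cv2.resize(i,None,fx=4,fy=4,interpolation=cv2.INTER_CUBIC),alpha=2,beta=20)
cv2.imwrite("pics/s6.png",np.hstack([f(a[205:305,330:430]),f(b[200:300,280:380])]))
E
```

```text
time: 34.77
tool_pos: [612.5, 83.5, 112.4]
tcp_rot: [3.141, 0.0, 1.657]
contact_force: [0.7, 0.8, 1.3]
grip_width: 0.4
finger_force: 0.0
hole 0.8 tab 17.3
```

View pics/s6.png

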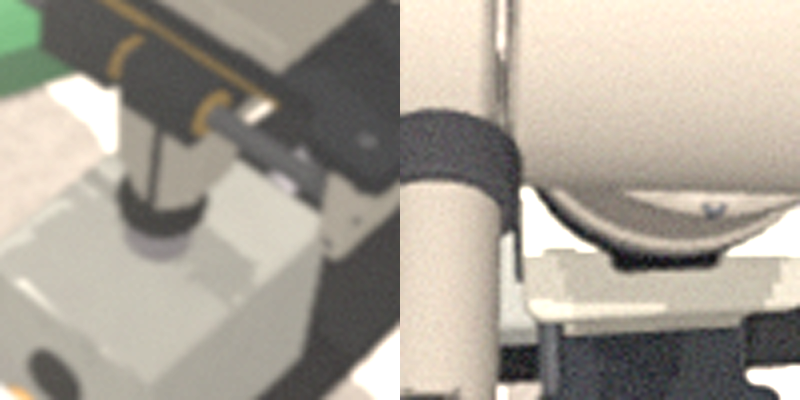

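The finger now sits on the cap, its lower edge across the cap at left-crop (160,205), and the z force is starting to rise.

```bash
python3 -m pendant '[[[0,0,-0.04],[0,0,0],-1],[[0,0,-0.03],[0,0,0],-1],[[0,0,-0.03],[0,0,0],-1],[[0,0,0],[0,0,0],-1],[[0,0,0],[0,0,0],-1],[[0,0,0],[0,0,0],-1],[[0,0,0],[0,0,0],-1],[[0,0,0],[0,0,0],-1],[[0,0,0],[0,0,0],-1],[[0,0,0],[0,0,0],-1]]'
python3 -c "from h import *;look(1)"
```

```text
time: 35.75
tool_pos: [612.5, 83.5, 109.4]
tcp_rot: [3.141, 0.0, 1.657]
contact_force: [-1.2, 0.2, 0.9]
grip_width: 0.3
finger_force: 0.0
hole 0.9 tab 18.4
```

```bash
python3 -m pendant '[[[0,0,-0.04],[0,0,0],-1],[[0,0,-0.04],[0,0,0],-1],[[0,0,-0.02],[0,0,0],-1],[[0,0,0],[0,0,0],-1],[[0,0,0],[0,0,0],-1],[[0,0,0],[0,0,0],-1],[[0,0,0],[0,0,0],-1],[[0,0,0],[0,0,0],-1],[[0,0,0],[0,0,0],-1],[[0,0,0],[0,0,0],-1]]'
python3 -c "from h import *;look(1)"
```

```text
time: 36.63
tool_pos: [612.7, 83.5, 106.9]
tcp_rot: [3.141, 0.0, 1.657]
contact_force: [-1.4, 0.2, 4.8]
grip_width: 0.5
finger_force: 2.8
hole 0.8 tab 19.0
```

```bash
python3 -m pendant '[[[0,0,-0.03],[0,0,0],-1],[[0,0,-0.03],[0,0,0],-1],[[0,0,-0.02],[0,0,0],-1],[[0,0,0],[0,0,0],-1],[[0,0,0],[0,0,0],-1],[[0,0,0],[0,0,0],-1],[[0,0,0],[0,0,0],-1],[[0,0,0],[0,0,0],-1],[[0,0,0],[0,0,0],-1],[[0,0,0],[0,0,0],-1]]'
python3 -c "from h import *;look(1)"
```

```text
time: 37.52
tool_pos: [612.7, 83.5, 105.1]
tcp_rot: [3.14, 0.0, 1.657]
contact_force: [-3.1, -1.4, 10.1]
grip_width: 0.4
finger_force: 4.5
hole 0.8 tab 19.5
```

```bash
python3 -m pendant '[[[0,0,-0.03],[0,0,0],-1],[[0,0,-0.01],[0,0,0],-1],[[0,0,0],[0,0,0],-1],[[0,0,0],[0,0,0],-1],[[0,0,0],[0,0,0],-1],[[0,0,0],[0,0,0],-1],[[0,0,0],[0,0,0],-1],[[0,0,0],[0,0,0],-1],[[0,0,0],[0,0,0],-1],[[0,0,0],[0,0,0],-1]]'
python3 - <<'E'
from h import *
look(1);print({k:np.round(v,2) for k,v in bot.get_obs().items() if k in("contact_force","moment")})
E
```

```text
time: 38.4
tool_pos: [612.7, 83.5, 104.0]
tcp_rot: [3.14, 0.0, 1.657]
contact_force: [-3.1, -0.3, 10.5]
grip_width: 0.6
finger_force: 4.9
hole 0.8 tab 19.7
{'contact_force': array([-3.01, -0.63, 10.32]), 'moment': array([-0.1 ,  0.44,  0.02])}
```

```bash
python3 -m pendant '[[[0,0,-0.02],[0,0,0],-1],[[0,0,-0.02],[0,0,0],-1],[[0,0,-0.01],[0,0,0],-1],[[0,0,0],[0,0,0],-1],[[0,0,0],[0,0,0],-1],[[0,0,0],[0,0,0],-1],[[0,0,0],[0,0,0],-1],[[0,0,0],[0,0,0],-1],[[0,0,0],[0,0,0],-1],[[0,0,0],[0,0,0],-1]]'
python3 -c "from h import *;look(1)"
```

```text
time: 39.28
tool_pos: [612.7, 83.5, 102.5]
tcp_rot: [3.14, 0.0, 1.657]
contact_force: [-4.1, -0.1, 9.9]
grip_width: 0.2
finger_force: 4.9
hole 0.8 tab 20.0
```

```bash
python3 -m pendant '[[[0,0,-0.02],[0,0,0],-1],[[0,0,-0.02],[0,0,0],-1],[[0,0,-0.01],[0,0,0],-1],[[0,0,0],[0,0,0],-1],[[0,0,0],[0,0,0],-1],[[0,0,0],[0,0,0],-1],[[0,0,0],[0,0,0],-1],[[0,0,0],[0,0,0],-1],[[0,0,0],[0,0,0],-1],[[0,0,0],[0,0,0],-1]]'
python3 -c "from h import *;look(1)"
```

```text
time: 40.17
tool_pos: [612.7, 83.5, 99.9]
tcp_rot: [3.141, 0.0, 1.657]
contact_force: [-0.4, 0.4, 4.6]
grip_width: 0.3
finger_force: 2.5
hole 11.8 tab 37.8
```

Fired: the hole and tab regions both changed and the force dropped. Now I lift off straight up.

```bash
python3 -m pendant '[[[0,0,0.1],[0,0,0],-1],[[0,0,0.2],[0,0,0],-1],[[0,0,0.5],[0,0,0],-1],[[0,0,0.8],[0,0,0],-1],[[0,0,0.8],[0,0,0],-1],[[0,0,0.8],[0,0,0],-1],[[0,0,0.5],[0,0,0],-1],[[0,0,0.2],[0,0,0],-1],[[0,0,0],[0,0,0],-1],[[0,0,0],[0,0,0],-1]]'
python3 - <<'E'
from h import *
a=bot.capture("side").astype(int);r=cv2.imread("pics/side0.png").astype(int)
d=abs(a-r).max(2)
for n,(y0,y1,x0,x1) in dict(lens=(205,265,262,310),glass=(195,228,318,364),cup=(285,350,200,253),pingap=(296,308,328,350)).items():print(n,d[y0:y1,x0:x1].mean().round(1))
# brass pixels before/after in the gap
for i in(r,a):
    c=i[285:315,320:350];m=(c[...,2]-c[...,0]>25);print("brass",m.sum(),np.argwhere(m).mean(0).round(1))
o=bot.get_obs();print(o["time"],o["tool_pos"].round(0),o["contact_force"].round(1))
E
```

```text
time: 41.05
tool_pos: [612.0, 83.4, 215.7]
tcp_rot: [-3.14, -0.0, 1.657]
contact_force: [-0.1, 0.4, -0.4]
grip_width: 0.7
finger_force: 0.0
lens 8.2
glass 10.4
cup 13.9
pingap 7.1
brass 26 [19.  15.8]
brass 0 [nan nan]
41.1 [612.  83. 215.] [-0.6 -0.5  1.1]<stdin>:7: RuntimeWarning: Mean of empty slice.
  ret = um.true_divide(
```

```bash
python3 -c "
from plant import bot
print(bot.close_job())"
```

```text
the job is handed in; nothing more can be done
None
```

I cocked the striker on its sear with about 5 N on the rear stop and tripped it with about 10 N on the button. I lifted straight off at 41 s and handed the job in. The brass pin no longer shows in the side view, so it looks driven home, though I had no direct reading of it. The arm did not go near the lens, glass block or cup.

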